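Insulate and stack two power modules

ROBOT

A 7-joint arm with a two-finger parallel gripper is mounted at the origin on the work surface. World frame = base frame: x ahead of the robot, y to its left, z up, the work surface at z = 0. Lengths are in m, angles in rad, forces in N, time in s.
With the tool pointing down it reaches from about 0.4 to 0.85 m from the base axis. Payload 4.4 kg.
Tool frame: the origin (TCP) lies at the very end of the fingers, on their centre line; the grasp point (between the pads) lies 19 mm behind it (grasp_offset is the distance from the TCP to the grasp point, in m); z points along the fingers, y is the direction in which the jaws open and shut (so a half turn about z gives the same grasp; the last joint's range is limited). The gripper opens to 94 mm and grips with 3 to 60 N. Pads are 16 mm wide; open, the fingers measure 119 mm over their backs; the gripper's body (75 mm by 177 mm) begins 78 mm behind the grasp point.
Start: joints at [-1.32, 0.628, 0.038, 1.517, -0.027, 0.996, -0.02], TCP at [0.202, 0.618, 0.205] pointing down, gripper open.
Joint ranges: [-3.06, 3.06], [-0.37, 2.12], [-1.25, 1.32], [0.18, 2.47], [-1.1, 4.24], [0.23, 1.98], [-2.94, 2.94]. Speed limits (rad/s): [2.57, 2.57, 3.14, 3.14, 3.14, 3.14, 3.14].

INTERFACE

Orientations are given as a unit quaternion [w, x, y, z].
In Python, from rig import * gives the robot as it stands. Calls block until the motion is done:
- move_pose(position, orientation): joint-space move of the TCP to a pose.
- move_l(position, orientation=None, rate=0.15): straight line of the TCP; orientation=None keeps the orientation; rate is the mean speed in m/s.
- move_joints(angles): joint-space move.
- grip(opening, grip_force=None): finger opening in m; grip_force is the grip in N (None keeps the last); returns when the fingers have stopped.
- pause(seconds).
- ik(position, orientation): joint angles nearest the present ones, or None.
- get_obs(): the state.
- camera(name): name is "scene" or "top"; returns a dict with "image" (384x512x3 uint8, red, green, blue), "vertical_fov" (degrees; the focal length in pixels is half the picture's height over the tangent of half this angle, whatever the lens; pixels are square), "cx", "cy" (the principal point, pixels), "eye" and "attitude" of the camera in the world. Camera axes: x right, y up, looking along -z (the intrinsics and any distortion apply to the point x, -y, -z); pixel columns grow to the right and rows downward; lengths in m; the calibration is good to about 2 mm. A picture is of the moment at which its call begins. There is no depth.
A pose or a line that the arm cannot do raises Unreachable and nothing moves.
- sign_off(): hands the job in, once; it reports no verdict.
Trained networks look in the newest picture that a camera, given by its name, has taken for a name from the list of things; names that differ only in an ending like _2 or _b are one class to them, and where a whole thing is asked for, a point or a joint stands for the part that bears it (a point fixed in the world has none). Each returns a list of dicts, best first, with "score" (0 to 1); they miss things now and then, are a little off and sometimes report something else, mostly with a low value. They report only what shows in the picture. A call takes as long as a camera call. They do not tell look-alikes from the thing itself.
- find_in(query, camera): "extent" ([left, top, right, bottom] in pixels, round what is visible of it).
The state is a dict: "t": time; "joint_positions": joint angles; "qvel": joint speeds; "joint_efforts": joint torques, N m; "tool_pos": TCP position; "orientation": TCP orientation; "wrist_force": force on the tool from outside, world axes, zero at the start; "ft_torque": the same for the moment, N m; "finger_gap": finger opening in m.
Only numpy, scipy, OpenCV 4.12 (cv2) and the standard library are available. Lean on these libraries where they do the work, as an engineer would, in place of code of your own. Each camera call takes 0.05 s, during which the arm holds its last target.

TASK

Two metal-cased modules are to be stacked with an insulating sheet between them. Take the long fibre sheet (not the short square one), lay it flat and lined up on the module that is bolted to the mounting plate and let go of it; then set the loose module of that same size (not the short one) on the sheet, lined up with the module below. Set both down gently, without dropping them.

Things in the scene. Friction and masses are not known exactly. Their poses are not given: they have to be found in the camera images.
- lower_module: Fixed bottom layer: aluminium box 80 x 46 x 26 mm (94 mm long with the black terminal strips on its short ends, lower than its flat top), bolted on a dark steel plate 130 x 80 x 6 mm. Origin: centre of the plate's underside, on the bench; x along the length, y across the width, z up. The box's top is 32 mm above the origin.
- separator: Flat stiff tan fibre sheet 110 x 62 x 6 mm, 70 g, centred on a fixed wooden rest block (46 x 36 mm, 16 mm high), overhanging 13 mm at each long edge. Origin: centre of its underside, 16 mm above the bench; x along its length, y across its 62 mm width (grip here), z up. The bystander sheet, on a like block, is a 62 mm square.
- upper_module: Loose aluminium box standing on the bench, 80 x 46 x 26 mm (94 mm long with the black terminal strips on its short ends), flat top and bottom, 175 to 325 g, no plate. Origin: centre of its underside; x along its length, y across its 46 mm width (grip here), z up. The bystander module is only 36 mm long (50 mm with strips).
Things that resemble listed ones, but are neither listed nor needed, are in the scene too. What is shaped like the lower_module but turquoise is not meant. What is shaped like the upper_module but pink is not meant.

How it is judged:
By the outcome, as a careful person would: the job done as asked, in the order asked, and still so for the second after the job is handed in, with the robot touching nothing.
It also fails if it takes over 56 s, if anything falls off the work surface, if the arm or the gripper's body presses on something with over 40 N, if the wrist force passes 120 N, or if a joint passes its speed limit or range.

## Working session

There is one attempt and no reset: what is moved stays moved. The work goes in short steps, each a Python script; the robot and the scene stay as the last script left them, time stands still between calls to the robot, and variables do not carry over. Pictures are saved under pics/ and viewed, and the job is handed in when it is done.

```bash
mkdir -p pics; ls; python3 - <<'E'
from rig import *
import cv2
for n in("scene","top"):
    c=camera(n); cv2.imwrite(f"pics/{n}0.png",c["image"][:,:,::-1])
    print(n,{k:v for k,v in c.items() if k!="image"})
    for q in("lower_module","separator","upper_module"):
        print(q,[( [round(float(v)) for v in d["extent"]],round(float(d["score"]),2)) for d in find_in(q,n)])
print(get_obs())
E
```

```text
pics
scene {'vertical_fov': 44.92517311874443, 'cx': 259.4980752771246, 'cy': 189.144192453501, 'eye': array([1.11701449, 0.40305053, 0.70482586]), 'attitude': array([0.42805918, 0.19303271, 0.35782295, 0.80713472])}
lower_module [([254, 133, 290, 170], 0.68), ([143, 186, 199, 236], 0.58)]
separator [([162, 134, 213, 164], 0.63)]
upper_module [([318, 192, 357, 228], 0.83), ([278, 242, 319, 292], 0.82)]
top {'vertical_fov': 47.7834251915061, 'cx': 252.0778576559882, 'cy': 192.07516873273286, 'eye': array([ 0.34947961, -0.01522826,  0.97400695]), 'attitude': array([ 0.71243212,  0.06052217, -0.03472309, -0.69826345])}
lower_module [([272, 225, 328, 294], 0.82), ([301, 101, 355, 161], 0.67)]
separator [([361, 176, 394, 228], 0.97)]
upper_module [([188, 109, 208, 157], 0.89), ([180, 191, 208, 233], 0.64)]
{'t': 0.4, 'joint_positions': array([-1.31979226,  0.62851629,  0.03852434,  1.5175027 , -0.02701352,
        0.99629203, -0.02003652]), 'qvel': array([ 0.00044212, -0.00228389, -0.00060275, -0.00103536,  0.00053274,
        0.0011828 , -0.00012065]), 'joint_efforts': array([-1.32854344e-03, -5.49014175e+01,  1.14098243e+00, -1.86664313e+01,
       -5.23705781e-02,  1.80008914e-02,  6.92945741e-05]), 'tool_pos': array([0.20246407, 0.61760273, 0.20537052]), 'orientation': array([-2.68912168e-05,  1.57785325e-01,  9.87473433e-01, -9.68589463e-05]), 'wrist_force': array([-0.02125993, -0.92920928,  0.78420162]), 'ft_torque': array([ 0.0295767 , -0.01887751,  0.02116051]), 'finger_gap': 0.0942502834698077}
```

View pics/scene0.png

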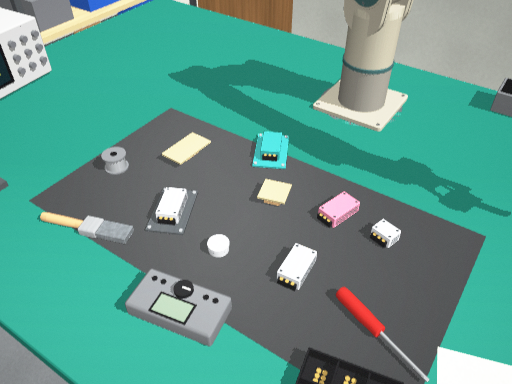

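View pics/top0.png

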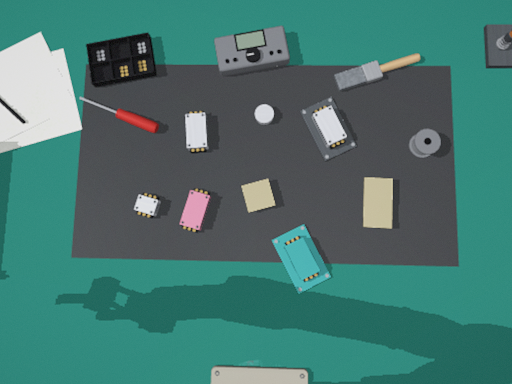

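```bash
cat > h.py <<'E'
import numpy as np,cv2
from scipy.spatial.transform import Rotation as R
from scipy.optimize import minimize
def K(c):
    h,w=c["image"].shape[:2]; f=h/2/np.tan(np.radians(c["vertical_fov"])/2); return f
def proj(c,P):
    q=c["attitude"]; Rm=R.from_quat([q[1],q[2],q[3],q[0]]).as_matrix()
    p=(np.atleast_2d(P)-c["eye"])@Rm; f=K(c)
    return np.c_[c["cx"]+f*p[:,0]/-p[:,2], c["cy"]+f*p[:,1]/p[:,2]]
def unproj(c,uv,z):
    q=c["attitude"]; Rm=R.from_quat([q[1],q[2],q[3],q[0]]).as_matrix(); f=K(c)
    d=Rm@np.array([(uv[0]-c["cx"])/f,-(uv[1]-c["cy"])/f,-1.]); return c["eye"]+d*(z-c["eye"][2])/d[2]
def box(x,y,a,L,W,z0,z1):
    ca,sa=np.cos(a),np.sin(a)
    return np.array([[x+ca*u-sa*v,y+sa*u+ca*v,z] for z in(z0,z1) for u,v in((-L/2,-W/2),(L/2,-W/2),(L/2,W/2),(-L/2,W/2))])
def crop(c,uv,s,k,boxes=()):
    x0,y0=int(uv[0]-s),int(uv[1]-s); x0=max(x0,0);y0=max(y0,0)
    im=cv2.resize(c["image"][y0:y0+2*s,x0:x0+2*s,::-1],None,fx=k,fy=k,interpolation=cv2.INTER_CUBIC)
    for b in boxes:
        p=((proj(c,b)+.5-[x0,y0])*k).astype(int)
        for i in range(4):
            for j,l in((i,(i+1)%4),(i+4,(i+1)%4+4),(i,i+4)): cv2.line(im,tuple(map(int,p[j])),tuple(map(int,p[l])),(0,0,255) if j>3 else (255,100,0),1)
    return im
E
python3 - <<'E'
from rig import *
from h import *
c=camera("top");s=camera("scene")
np.save("c.npy",[c,s],allow_pickle=True)
for n,uv,z,uv2 in(("up",(196.5,131),.026,(297,262)),("low",(329,126),.032,(172,203)),("sep",(378,203),.022,(187,148))):
    P=unproj(c,uv,z); print(n,P,proj(s,P),uv2,np.hypot(*P[:2]))
A=[crop(c,u,32,6) for u in((197,131),(329,127),(378,203))]
B=[crop(s,u,32,6) for u in((297,265),(172,208),(187,150))]
im=np.vstack([np.hstack(A),np.hstack(B)]);cv2.imwrite("pics/cr.png",cv2.resize(im,(792,528)))
E
```

```text
up [0.61494078 0.14982999 0.026     ] [[295.36851834 259.21308893]] (297, 262) 0.6329306311236028
low [ 0.62843902 -0.14736575  0.032     ] [[170.91367942 199.55705009]] (172, 203) 0.6454860698291998
sep [ 0.45905948 -0.25512946  0.022     ] [[185.23281572 146.21388875]] (187, 148) 0.5251920079729586
```

View pics/cr.png

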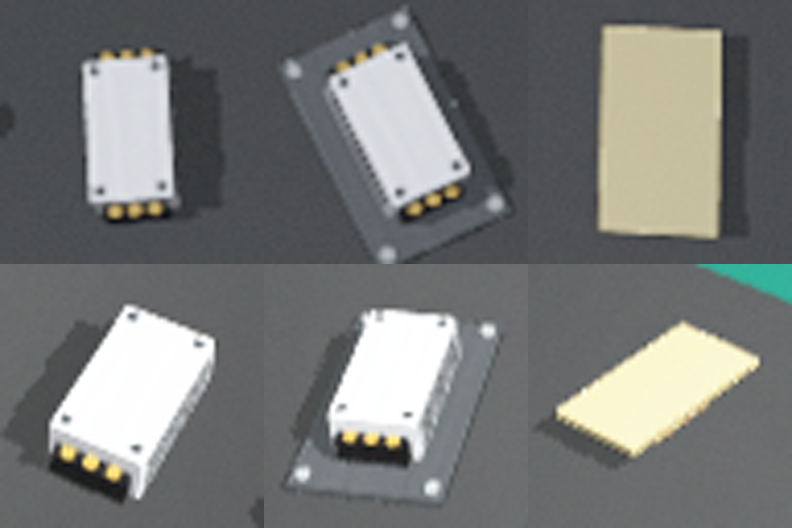

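```bash
cat >> h.py <<'E'
from scipy.ndimage import map_coordinates
def fit(cams,p0,L,W,z,hull=None,span=.008):
    gs=[]
    for c in cams:
        g=cv2.cvtColor(c["image"],cv2.COLOR_RGB2GRAY).astype(float); gs.append(cv2.GaussianBlur(g,(0,0),.8))
    def cost(p):
        t=0
        b=box(*p,L,W,z,z)[:4]
        for c,g in zip(cams,gs):
            q=proj(c,b); m=q.mean(0)
            for i in range(4):
                u,v=q[i],q[(i+1)%4]; s=np.linspace(.06,.94,60)[:,None]; pts=u+(v-u)*s
                n=np.array([(v-u)[1],-(v-u)[0]]); n/=np.linalg.norm(n)
                if n@(m-u)>0:n=-n
                val=lambda o:map_coordinates(g,[(pts+o*n)[:,1],(pts+o*n)[:,0]],order=1,mode="nearest")
                t+=np.mean(np.clip(val(-.9)-val(.9),0,60))
        return -t
    best=None
    for dx in(-.004,0,.004):
        for dy in(-.004,0,.004):
            for da in(-.08,0,.08):
                q0=np.add(p0,[dx,dy,da])
                r=minimize(cost,q0,method="Nelder-Mead",options=dict(initial_simplex=q0+np.array([[0,0,0],[.003,0,0],[0,.003,0],[0,0,.05]]),xatol=1e-5,fatol=1e-3))
                if best is None or r.fun<best.fun:best=r
    return best.x,best.fun
E
cat > m.py <<'E'
from h import *
c,s=np.load("c.npy",allow_pickle=True)
out=[]
for n,p0,L,W,z in(("up",(.615,.150,.02),.08,.046,.026),("low",(.628,-.147,.5),.08,.046,.032),("sep",(.459,-.255,0),.11,.062,.022)):
    for cs in([c],[s],[c,s]): 
        r=fit(cs,p0,L,W,z); print(n,r)
    out.append((r[0],L,W,z))
fits=[box(*p,L,W,z-(.006 if L>.1 else .026),z) for p,L,W,z in out]
A=[crop(c,u,32,6,[f]) for u,f in zip(((197,131),(329,127),(378,203)),fits)]
B=[crop(s,u,32,6,[f]) for u,f in zip(((297,265),(172,208),(187,150)),fits)]
im=np.vstack([np.hstack(A),np.hstack(B)]);cv2.imwrite("pics/fit.png",cv2.resize(im,(792,528)))
E
python3 m.py
```

```text
up (array([0.61802415, 0.15231024, 0.1070971 ]), np.float64(-236.58798229849407))
up (array([0.61754435, 0.15578347, 0.08867992]), np.float64(-215.98821556859394))
up (array([0.61773614, 0.15438387, 0.09629452]), np.float64(-430.90668430068166))
low (array([ 0.63158635, -0.14762137,  0.45802925]), np.float64(-232.92647414055563))
low (array([ 0.63099169, -0.14460784,  0.47676157]), np.float64(-193.4229428083516))
low (array([ 0.63096579, -0.14625471,  0.46329658]), np.float64(-410.1880497484548))
sep (array([ 0.46162811, -0.25356977, -0.03498735]), np.float64(-240.0))
sep (array([ 0.45890527, -0.24950195, -0.03222074]), np.float64(-238.97756042003994))
sep (array([ 0.46113682, -0.2527982 , -0.03713521]), np.float64(-457.88805592057645))
```

View pics/fit.png

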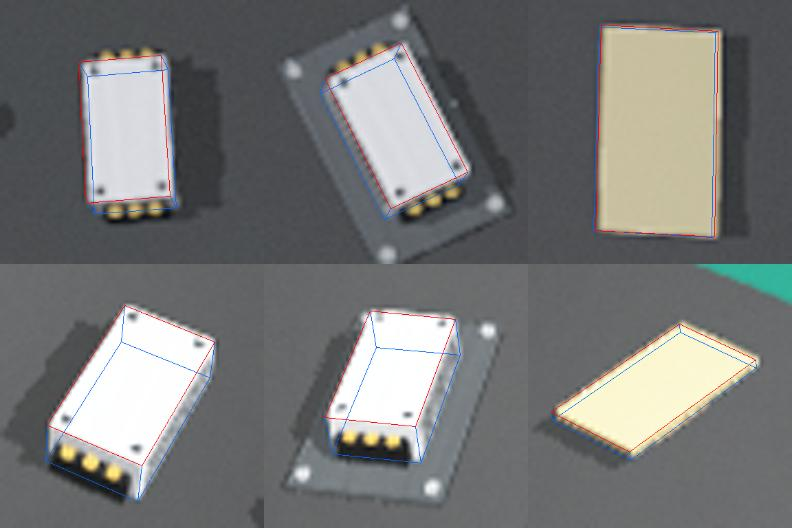

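```bash
sed -i 's/np.clip(val(-.9)-val(.9),0,60)/val(-.9)-val(.9)/' h.py; python3 m.py
```

```text
up (array([0.61814725, 0.15206696, 0.08937882]), np.float64(-319.80191320661663))
up (array([0.61682023, 0.15513218, 0.08722698]), np.float64(-290.41887702598586))
up (array([0.61738419, 0.15375783, 0.09765729]), np.float64(-527.7689120345431))
low (array([ 0.63137343, -0.14807198,  0.45884491]), np.float64(-285.89559594077537))
low (array([ 0.62960644, -0.14582698,  0.46320737]), np.float64(-258.1825338352366))
low (array([ 0.63058723, -0.14692097,  0.4689825 ]), np.float64(-500.01693728267793))
sep (array([ 0.46092166, -0.25432219, -0.03212754]), np.float64(-305.28808329108483))
sep (array([ 0.459878  , -0.25091199, -0.03555464]), np.float64(-303.00465434788634))
sep (array([ 0.46064878, -0.25385477, -0.03462094]), np.float64(-577.4224942475433))
```

View pics/fit.png

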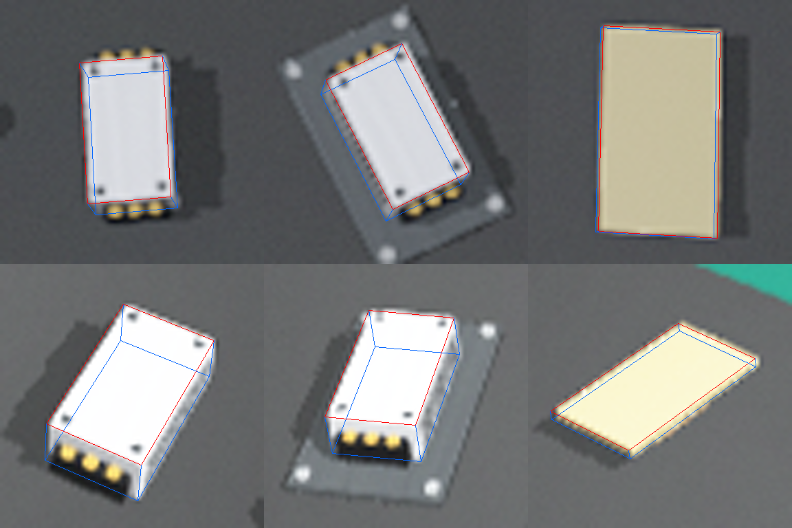

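```bash
cat >> h.py <<'E'
UP=(.6175,.1536,.088); LOW=(.6305,-.1470,.461); SEP=(.4604,-.2526,-.034)
def Q(a): return [0,float(np.cos(a/2)),float(np.sin(a/2)),0]
E
python3 - <<'E'
from rig import *
from h import *
for n,p in(("s",SEP),("l",LOW),("u",UP)):
    for t in(0,np.pi): 
        for z in(.01,.1):
            j=ik([*p[:2],z],Q(p[2]+t)); print(n,t,z,None if j is None else np.round(j,2))
move_pose([*SEP[:2],.09],Q(SEP[2]))
move_l([*SEP[:2],.035],rate=.15); move_l([*SEP[:2],.006],rate=.06)
o=get_obs();print(o["t"],o["tool_pos"],o["orientation"],o["wrist_force"])
grip(.058,12)
o=get_obs();print(o["t"],o["tool_pos"],o["finger_gap"],o["wrist_force"],o["ft_torque"])
c=[camera("top"),camera("scene")]; np.save("c2.npy",c,allow_pickle=True)
cv2.imwrite("pics/g.png",np.hstack([crop(c[0],(378,203),45,4),crop(c[1],(187,150),45,4)]))
E
```

```text
s 0 0.01 [ 0.25  0.79  0.31  2.01 -0.55  0.42 -0.62]
s 0 0.1 [ 0.09  0.67  0.56  1.98 -0.57  0.65 -0.59]
s 3.141592653589793 0.01 [ 0.63  0.77 -0.28  2.    0.48  0.43  1.53]
s 3.141592653589793 0.1 [ 0.45  0.6  -0.01  1.97  0.01  0.57  1.98]
l 0 0.01 [-0.09  0.93  0.48  1.67 -0.61  0.7  -0.41]
l 0 0.1 [-0.16  0.83  0.62  1.63 -0.59  0.87 -0.42]
l 3.141592653589793 0.01 [ 0.34  0.88 -0.26  1.65  0.33  0.65  1.93]
l 3.141592653589793 0.1 [ 0.27  0.75 -0.14  1.62  0.13  0.79  2.1 ]
u 0 0.01 [-0.63  0.95  0.59  1.7  -0.75  0.73 -1.13]
u 0 0.1 [-0.67  0.84  0.68  1.67 -0.65  0.88 -1.2 ]
u 3.141592653589793 0.01 [-0.24  0.86 -0.08  1.69  0.11  0.6   1.27]
u 3.141592653589793 0.1 [-0.26  0.73 -0.05  1.65  0.05  0.76  1.33]
4.85 [ 0.46021869 -0.25271002  0.00579771] [-4.21371938e-05  9.99852786e-01 -1.71570892e-02 -1.95701344e-04] [-0.13068752 -0.21224071  1.01684701]
5.45 [ 0.46051732 -0.25262444  0.00613486] 0.06151456957959757 [-0.50375571  0.19489916  1.66182219] [ 0.07304772  0.18216132 -0.00151211]
```

View pics/g.png

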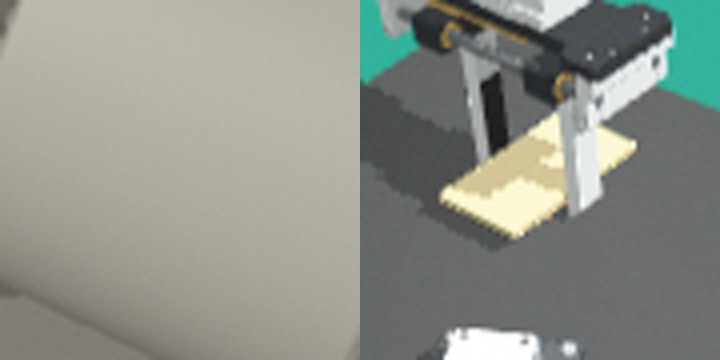

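```bash
python3 - <<'E'
from h import *
c,s=np.load("c2.npy",allow_pickle=True)
r=fit([s],(.4599,-.2509,-.034),.11,.062,.0223);print(r)
b=box(*r[0],.11,.062,.016,.0223); b0=box(.45988,-.25091,-.0355,.11,.062,.016,.022)
cv2.imwrite("pics/g2.png",np.hstack([crop(s,(187,150),32,6,[b]),crop(s,(187,150),32,6,[b0])]))
E
```

```text
(array([ 0.46077172, -0.25017312, -0.02352351]), np.float64(-237.31049612236438))
```

View pics/g2.png

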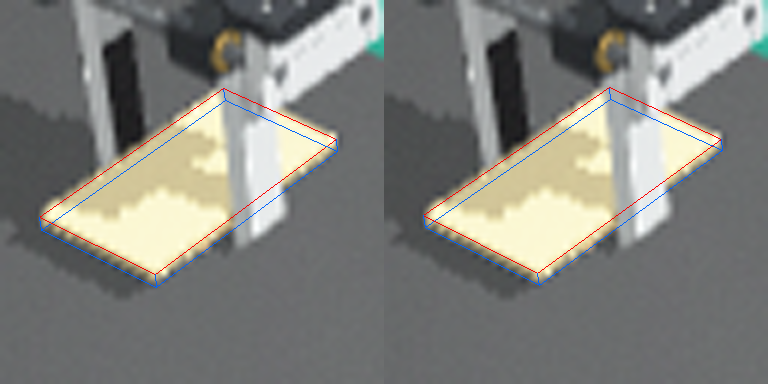

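```bash
cat >> h.py <<'E'
def lower(xy,zs,zmin,F=4.0,step=.0006):
    from rig import move_l,get_obs
    f0=get_obs()["wrist_force"][2]; z=zs
    while z>zmin:
        z-=step; move_l([*xy,z],rate=.03); o=get_obs(); df=o["wrist_force"][2]-f0
        if df>F: break
    print("contact",z,o["tool_pos"],df,o["t"]); return z
E
python3 - <<'E'
from rig import *
from h import *
move_l([*SEP[:2],.08],rate=.12)
o=get_obs();print(o["finger_gap"],o["wrist_force"])
move_pose([*LOW[:2],.08],Q(LOW[2]))
move_l([*LOW[:2],.027],rate=.08)
pause(.2)
o=get_obs();print(o["t"],o["tool_pos"],o["finger_gap"],o["wrist_force"])
lower(LOW[:2],.0255,.0205)
o=get_obs();print(o["t"],o["tool_pos"],o["finger_gap"],o["wrist_force"])
c=[camera("top"),camera("scene")]
cv2.imwrite("pics/p.png",np.hstack([crop(c[1],(172,208),45,7)]))
E
```

```text
0.06175099827233054 [ 0.44622717 -0.10817227 -0.44358295]
8.15 [ 0.63094593 -0.14708563  0.0276154 ] 0.06200615860630167 [ 0.74345151  1.05180054 -0.95513335]
contact 0.0219 [ 0.63058111 -0.14701539  0.02218031] 4.211915854110365 9.65
9.65 [ 0.63058111 -0.14701539  0.02218031] 0.06160444929617107 [-1.56350153 -0.28876046  3.25678251]
```

View pics/p.png

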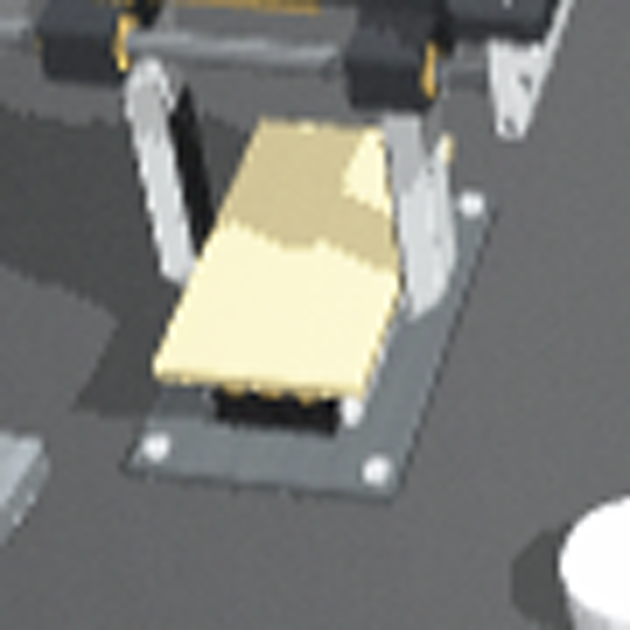

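```bash
python3 - <<'E'
from rig import *
from h import *
grip(.092)
move_l([*LOW[:2],.11],rate=.15)
move_pose([*UP[:2],.10],Q(UP[2]))
c=camera("top");s=camera("scene");np.save("c3.npy",[c,s],allow_pickle=True)
print(get_obs()["t"])
for cs in([c],[s]): print(fit(cs,LOW,.11,.062,.038))
cv2.imwrite("pics/q.png",np.hstack([crop(c,(329,127),40,5),crop(s,(172,208),40,5)]))
E
```

```text
12.3917
(array([ 0.63102909, -0.1485809 ,  0.4579132 ]), np.float64(-260.3429965308492))
(array([ 0.63061905, -0.14590376,  0.45436315]), np.float64(-281.0904198030181))
```

View pics/q.png

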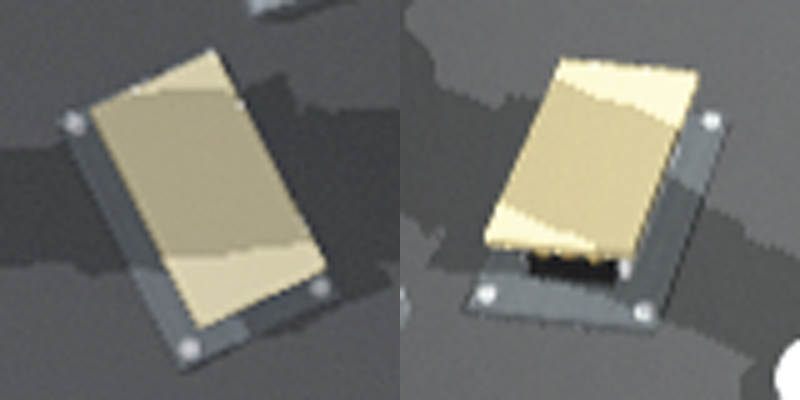

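```bash
python3 - <<'E'
from rig import *
from h import *
move_l([*UP[:2],.035],rate=.15); move_l([*UP[:2],.0045],rate=.06)
o=get_obs();print(o["t"],o["tool_pos"],o["wrist_force"])
grip(.040,30)
o=get_obs();print(o["t"],o["tool_pos"],o["finger_gap"],o["wrist_force"],o["ft_torque"])
s=camera("scene")
move_l([*UP[:2],.012],rate=.06); pause(.15)
o=get_obs();print(o["t"],o["tool_pos"],o["finger_gap"],o["wrist_force"],o["ft_torque"])
s2=camera("scene")
cv2.imwrite("pics/r.png",np.hstack([crop(s,(297,262),40,5),crop(s2,(297,262),40,5)]))
E
```

```text
13.6333 [0.61754928 0.15347889 0.00436037] [ 0.44253875 -0.18815069  0.92171447]
14.4083 [0.61754298 0.153645   0.00456131] 0.04605235613542959 [0.21816356 0.53734335 1.03023373] [-0.00037555  0.16743836  0.03154733]
14.8833 [0.6172656  0.15366902 0.01182537] 0.04538766414150524 [ 0.2024024  -0.34944951 -3.57733353] [0.00554489 0.17266733 0.05271985]
```

View pics/r.png

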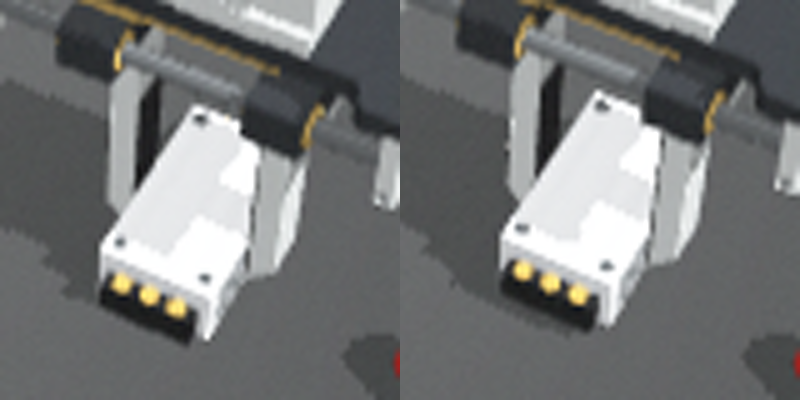

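```bash
python3 - <<'E'
from rig import *
from h import *
move_l([*UP[:2],.11],rate=.15)
move_pose([*LOW[:2],.11],Q(LOW[2]))
move_l([*LOW[:2],.06],rate=.12); move_l([*LOW[:2],.047],rate=.05)
pause(.2)
o=get_obs();print(o["t"],o["tool_pos"],o["finger_gap"],o["wrist_force"],o["orientation"])
lower(LOW[:2],.0455,.0410,F=3.5)
o=get_obs();print(o["t"],o["tool_pos"],o["finger_gap"],o["wrist_force"])
c=[camera("top"),camera("scene")]
cv2.imwrite("pics/t.png",np.hstack([crop(c[1],(172,200),45,7)]))
E
```

```text
18.0583 [ 0.63069697 -0.14715781  0.04722578] 0.04574595318860653 [-0.10536044 -0.01783073 -3.40542624] [1.35937314e-04 9.73561823e-01 2.28423551e-01 1.99410866e-04]
contact 0.04189999999999998 [ 0.6306379  -0.14701293  0.04252049] 7.310151211554306 19.5583
19.5583 [ 0.6306379  -0.14701293  0.04252049] 0.04541834124263819 [-1.87977945  0.55963381  3.90472497]
```

View pics/t.png

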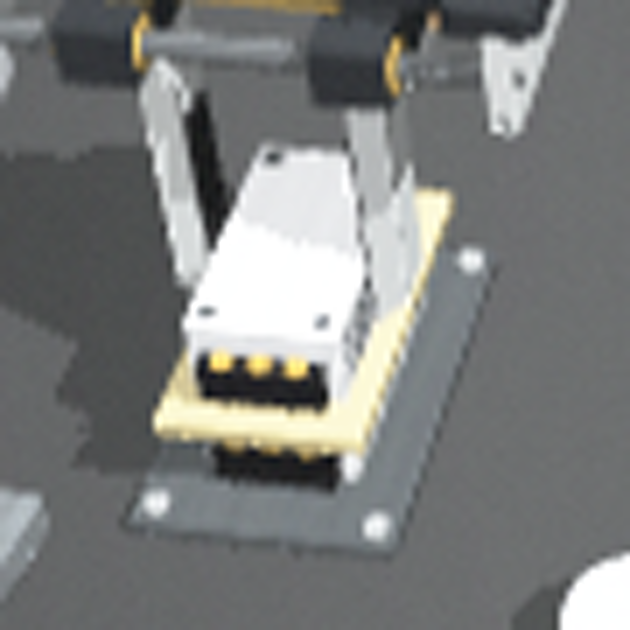

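```bash
python3 - <<'E'
from rig import *
from h import *
move_l([*LOW[:2],.0423],rate=.03)
print(get_obs()["wrist_force"],get_obs()["finger_gap"])
grip(.092)
move_l([*LOW[:2],.13],rate=.15)
move_pose([.5,.15,.25],Q(UP[2]))
c=camera("top");s=camera("scene");o=get_obs()
print(o["t"],o["tool_pos"],o["wrist_force"])
for cs in([c],[s]): print(fit(cs,LOW,.08,.046,.064)); print(fit(cs,LOW,.11,.062,.038))
b=[box(*LOW,.08,.046,.038,.064),box(*LOW,.11,.062,.032,.038)]
cv2.imwrite("pics/v.png",np.vstack([np.hstack([crop(c,(329,127),40,4,x),crop(s,(172,200),40,4,x)])for x in([],b)])[:, :])
E
```

```text
[-2.54398167  0.19415984  3.67657377] 0.04574960832947221
22.9 [0.50047326 0.14871514 0.24963853] [-0.34549741  0.1920137   0.72814419]
(array([ 0.63099266, -0.14867108,  0.46424219]), np.float64(-278.11160144221014))
(array([ 0.63102416, -0.14834613,  0.46438258]), np.float64(-283.3100445523841))
(array([ 0.6291845 , -0.14612732,  0.46150819]), np.float64(-268.51953812204516))
(array([ 0.63367413, -0.14581818,  0.49289989]), np.float64(-215.62876630042737))
```

```bash
python3 -c "
import cv2;i=cv2.imread('pics/v.png');print(i.shape);cv2.imwrite('pics/v2.png',cv2.resize(i,(600,600)))"
```

```text
(640, 640, 3)
```

View pics/v2.png

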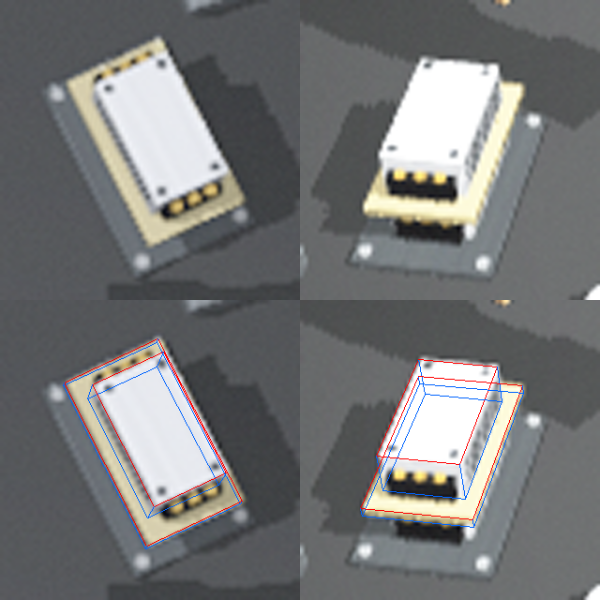

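```bash
python3 -c "
from rig import *
print(sign_off(),get_obs()['t'])"
```

```text
the job is handed in; nothing more can be done
the job is handed in; nothing more can be done
```

The stack is built and handed in. I laid the long tan sheet on the bolted white lower module and let go of it, then set the long white loose module on the sheet. I never went near the turquoise and pink look-alikes, the short sheet or the short module.

- **Set-down:** I lowered each part in 0.6 mm steps until the wrist force rose by about 4 N for the sheet and 7 N for the module. Contact came at the heights I expected. When I let go, the arm was still pressing the module down with about 4 N, and the last small upward step had not relieved that.
- **Alignment:** I fitted the edges again after the last release.
  - **Upper module:** it lies within about 0.7 mm and 0.3° of the lower module's first fit in both cameras.
  - **Sheet:** the top camera puts it within about 0.5 mm and 0.3°.
- **Disagreements:**
  - The last scene-camera fit of the sheet was about 4 mm and 1.7° off. I put that down to the upper module hiding two of its edges, because before that module went on, the same camera put the sheet within 1.0 mm and 0.5°.
  - The two cameras differ from each other by about 1 to 2 mm in x and 2 to 3 mm in y. I used their mean and compared positions within one camera.
- **Time and clearance:** the robot's clock stood at 22.9 s of the 56 s at the last reading before hand-in. The gripper was open and clear of everything.

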